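# Clear the tall punch and close the tooling tub

### The job

One radius punch in the round tooling tub stands up above the rim, so the tub cannot be closed. Take that tall punch out and stand it upright on the floor of the shallow wooden tray, then put the large lid that fits on the tub so that it sits fully home and level on the rim, and let go of it.

Things in the scene. Friction and masses are not known exactly. Their poses are not given: they have to be found in the camera images.
- tub: Open round aluminium tub, fixed, outer diameter 152 mm, wall 4 mm, floor 3 mm, rim 65 mm above its underside. Three steel punches stand loose inside, about 35 mm from the middle: the tall one, and two short ones 46 mm high that end below the rim. Origin at the centre of its underside, z up.
- punch: The tall steel radius punch, 110 mm high, standing in the tub, 48 mm proud of the rim. Foot 28 (x) by 36 mm (y), 45 mm high; above it a blade 18 mm thick (x) by 36 mm wide (y), parallel faces up to 101 mm, rounded nose on top. About 0.55 kg. Origin at the centre of its underside, z up.
- lid: Larger of two round steel lids (the other, 110 mm, is too small), right way up on the table: 176 mm across, 15 mm skirt, inner diameter 170 mm, goes loosely over the tub's rim; plate top at 18 mm. Central knob: head 32 mm diameter, 32 to 60 mm above the skirt's edge, thinner stem. 0.4 kg. Origin: centre of the skirt's lower edge, z up; home on the tub it is 50 mm above the tub's origin.
- tray: Empty shallow square wooden tray, fixed, 110 by 110 mm outside, 15 mm high, wall and floor 5 mm. Origin at the centre of its underside, x and y along its sides, z up. Lid and tray lie on opposite sides of the tub, either way round.
Not all that is in view belongs to the job. Of the things like the tray, leave any that is green or red; of the rest the smaller one is meant.

How it is judged:
By the outcome, as a careful person would: the job done as asked, in the order asked, and still so for the second after the job is handed in, with the robot touching nothing.
It also fails if it takes over 56 s, if anything falls off the work surface, if the arm or the gripper's body presses on something with over 40 N, if the wrist force passes 120 N, or if a joint passes its speed limit or range.

### The arm

A 7-joint arm with a two-finger parallel gripper is mounted at the origin on the work surface. World frame = base frame: x ahead of the robot, y to its left, z up, the work surface at z = 0. Lengths are in m, angles in rad, forces in N, time in s.
With the tool pointing down it reaches from about 0.4 to 0.85 m from the base axis. Payload 10.4 kg.
Tool frame: the origin (TCP) lies at the very end of the fingers, on their centre line; the grasp point (between the pads) lies 19 mm behind it; z points along the fingers, y is the direction in which the jaws open and shut (so a half turn about z gives the same grasp; the last joint's range is limited). The gripper opens to 87 mm and grips with 3 to 60 N. Pads are 19 mm wide; open, the fingers measure 117 mm over their backs; the gripper's body (75 mm by 190 mm) begins 51 mm behind the grasp point.
Start: joints at [-1.311, 0.332, -0.065, 1.46, 0.022, 1.35, -0.088], TCP at [0.174, 0.6, 0.223] pointing down, gripper open.
Joint ranges: [-2.6, 2.6], [-0.5, 2.12], [-1.47, 1.34], [0.16, 2.42], [-1.27, 4.41], [0.06, 2.06], [-2.6, 2.6]. Speed limits (rad/s): [2.22, 2.22, 2.79, 2.79, 3.14, 3.14, 3.14].

### API

Orientations are given as a unit quaternion [x, y, z, w].
In Python, from bench import r, eyes, job gives the robot as it stands. The module is installed in compiled form; this text tells all that it offers.
- The arm moves only by the tool play_rows, never from a script. Its argument "motion" is a list of rows, each a list of 7 numbers: the shift along the tool's x, y, z as a fraction of full scale, then the turn, a rotation vector about the tool's x, y, z as a fraction of full scale, then the opening in per cent of the stroke, from 0 (shut) to 100 (fully open). A call has 1 to 5 rows; each row is the pose to reach, as a shift and turn from the pose commanded when the call began, along the tool's axes at that moment; what a row does not reach only later rows make up. Full scale, the value 1, is 0.2 m for a shift and 90 degrees for a turn. A row lasts 1/8 s, in which the tool goes at most 62.5 mm and 10.7 degrees, less where a joint would pass 70% of its speed; a pose out of reach is approached as far as the arm can. A call with a number of a shift or a turn outside -1 to 1 is refused whole. A call with a gripper value outside its range is refused whole. The fingers move at their own pace and stop on an object; "squeeze" is the grip in N (left out, the last holds). Time passes only in rows, so rows that repeat a pose let the fingers close. It gives the time, the measured TCP pose, the force and the opening at its end, in the units of the state.
- r.read_state(): the state, without advancing time (a new reading comes with each control period).
- eyes.camera(name): name is "scene" or "top"; returns a dict with "image" (480x640x3 uint8, red, green, blue), "mtx" (3x3 intrinsics, pixels), "dist" ([k1, k2, p1, p2, k3] as OpenCV has them; the pictures are not rectified), "R" (3x3) and "t" (3): a world point X has camera coordinates R X + t. Camera axes: x right, y down, z forward; pixel columns grow to the right and rows downward; lengths in m; the calibration is good to about 2 mm. A picture is of the moment at which its call begins. There is no depth.
- job.close_job(): hands the job in, once; it reports no verdict.
Trained networks look in a picture, given as the dict that the camera call returned (one of the last four; its "shot" number tells which), for a name from the list of things; names that differ only in an ending like _2 or _b are one class to them, and where a whole thing is asked for, a point or a joint stands for the part that bears it (a point fixed in the world has none). Each returns a list of dicts, best first, with "p" (0 to 1); they miss things now and then, are a little off and sometimes report something else, mostly with a low value. They report only what shows in the picture. A call takes as long as a camera call. They do not tell look-alikes from the thing itself.
- eyes.regions_of(picture, label): "region" (480x640 bool, what is visible of it) and "xy" ([column, row] in pixels, amid what is visible of it).
- eyes.landmark_of(picture, label): "xy" ([column, row] in pixels: a listed point, or the origin of a listed thing).
The state is a dict: "time": time; "joint_positions": joint angles; "joint_vel": joint speeds; "joint_torque": joint torques, N m; "ee_pos": TCP position; "eef_rot": TCP orientation; "ft_force": force on the tool from outside, world axes, zero at the start; "torque": the same for the moment, N m; "width": finger opening in m.
Only numpy, scipy, OpenCV 4.12 (cv2) and the standard library are available. Lean on these libraries where they do the work, as an engineer would, in place of code of your own. Each camera call takes 0.05 s, during which the arm holds its last target. There are 200 camera calls.

## Working session

There is one attempt and no reset: what is moved stays moved. The work goes in short steps, Python scripts to look and compute and a tool call to move; the robot and the scene stay as the last step left them, time stands still between calls to the robot, and variables do not carry over. Pictures are saved under pics/ and viewed, about 8 in all and at most 12, crops included, and the job is handed in when it is done.

Besides the shell and the picture viewer there is one more tool, called after "Emit:" as a command line: name --pt "numbers of a row" for each row, then --argument value for the rest. play_rows: Moves the arm, as the interface text tells. Shift numbers are shares of 0.2 m and turn numbers shares of 90 degrees, none past 1 either way. Its arguments: {"type":"object","properties":{"motion":{"type":"array","items":{"type":"array","items":{"type":"number"}}},"squeeze":{"type":"number"}},"required":["motion"]}

```bash
mkdir -p pics; cat > h.py <<'E'
import numpy as np,cv2
from bench import r,eyes,job
from scipy.spatial.transform import Rotation as Ro
def ray(c,px):
    n=cv2.undistortPoints(np.array([[px]],float),c["mtx"],c["dist"])[0,0]
    d=c["R"].T@np.array([n[0],n[1],1]); o=-c["R"].T@c["t"]; return o,d
def atz(c,px,z):
    o,d=ray(c,px); return o+d*(z-o[2])/d[2]
def proj(c,X):
    return cv2.projectPoints(np.array(X,float).reshape(-1,3),cv2.Rodrigues(c["R"])[0],c["t"],c["mtx"],c["dist"])[0][:,0]
def save(im,n): cv2.imwrite("pics/"+n,cv2.cvtColor(np.ascontiguousarray(im),cv2.COLOR_RGB2BGR))
E
python3 - <<'E'
from h import *
s=r.read_state(); print(s)
Z=dict(tub=0,punch=0.003,lid=0,tray=0)
for n in("top","scene"):
    c=eyes.camera(n); save(c["image"],n+"1.png"); print(n,"cam",-c["R"].T@c["t"])
    for k in Z:
        for m in eyes.landmark_of(c,k): print(n,k,round(m["p"],2),np.round(m["xy"],1),np.round(atz(c,m["xy"],Z[k]),3))
        for m in eyes.regions_of(c,k): print("  reg",k,round(m["p"],2),np.round(m["xy"],1),m["region"].sum())
E
```

```text
{'time': 0.0, 'joint_positions': array([-1.31061579,  0.33288767, -0.0646868 ,  1.46093941,  0.02161287,
        1.34992172, -0.08851703]), 'joint_vel': array([ 0.00082833, -0.00044082, -0.001635  , -0.00086181, -0.00329564,
       -0.00056413,  0.00125469]), 'joint_torque': array([ 1.87608362e-03, -6.23253751e+01,  2.61194736e-02, -3.89891875e+01,
       -6.11371058e-02,  4.00636217e-02,  1.18892222e-04]), 'ee_pos': array([0.17429982, 0.59979234, 0.22174497]), 'eef_rot': array([ 1.40922449e-01,  9.90020369e-01, -7.27633033e-04, -6.05273722e-05]), 'ft_force': array([-0.07496562,  0.51530375,  0.28126437]), 'torque': array([ 0.01297537, -0.04377715,  0.01099052]), 'width': 0.0868964740900798}
top cam [ 0.26484254 -0.08415499  1.07210685]
top tub 0.71 [305.6 216.3] [ 0.499 -0.046  0.   ]
  reg tub 0.93 [307.6 214.1] 3027
top punch 0.8 [299.  205.6] [ 0.524 -0.031  0.003]
  reg punch 0.84 [295.5 201.2] 348
top lid 0.93 [150.7 217.9] [0.496 0.324 0.   ]
  reg lid 0.61 [151.8 221.5] 4201
top tray 0.79 [502.7 300.6] [ 0.3   -0.504  0.   ]
top tray 0.77 [463.7 212.9] [ 0.508 -0.421  0.   ]
top tray 0.67 [421.9 295.9] [ 0.312 -0.314  0.   ]
top tray 0.64 [384.4 212.6] [ 0.508 -0.232  0.   ]
  reg tray 0.92 [503.2 298.6] 2378
  reg tray 0.8 [466.5 213.3] 4161
  reg tray 0.59 [422.8 292.8] 2361
  reg tray 0.58 [385.5 210.4] 2165
scene cam [1.15822527 0.20652109 0.89066331]
scene tub 0.64 [323.5 274.2] [ 0.483 -0.043  0.   ]
scene punch 0.75 [328.  293.4] [ 0.534 -0.012  0.003]
  reg punch 0.63 [328.2 275.7] 437
scene lid 0.89 [475.  326.2] [0.495 0.316 0.   ]
  reg lid 0.57 [479.8 324.4] 4672
scene tray 0.84 [196.6 178.5] [ 0.294 -0.505 -0.   ]
scene tray 0.69 [178.8 235.6] [ 0.505 -0.428  0.   ]
scene tray 0.68 [249.1 260. ] [ 0.51  -0.225 -0.   ]
  reg tray 0.89 [254.1 199.3] 1335
  reg tray 0.88 [248.7 259.5] 1803
  reg tray 0.88 [196.7 176.7] 1143
  reg tray 0.85 [181.7 232.9] 3144
```

View pics/top1.png

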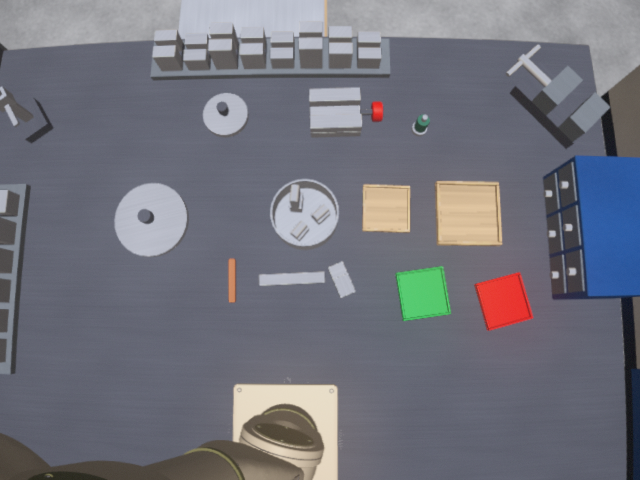

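View pics/scene1.png

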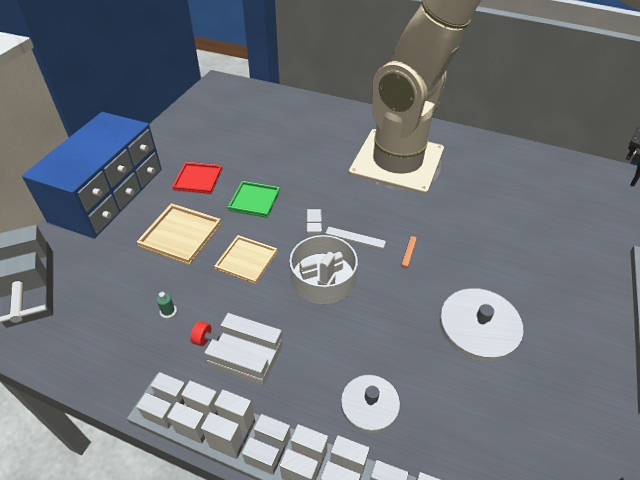

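The top view shows the tub at (305,213) with the tall punch at (296,198) and short ones at (321,214) and (300,231). The large lid is at (151,219), and the small lid at (225,114) is to be ignored. Candidates for the tray are small wood (386,208), big wood (468,213), green (424,293) and red (504,300). I choose the small wooden one. Next I fit silhouettes and check them in a crop.

```bash
cat >> h.py <<'E'
from scipy.optimize import minimize
def rot(a): return np.array([[np.cos(a),-np.sin(a)],[np.sin(a),np.cos(a)]])
def ring(R,z,n=72):
    a=np.linspace(0,2*np.pi,n,endpoint=False); return np.c_[R*np.cos(a),R*np.sin(a),0*a+z]
def box(x,y,z0,z1): return np.array([[i*x/2,j*y/2,z] for z in(z0,z1) for i,j in((-1,-1),(1,-1),(1,1),(-1,1))])
PARTS=dict(tub=[np.r_[ring(.076,0),ring(.076,.065)]],
 lid=[np.r_[ring(.088,0),ring(.088,.018)],np.r_[ring(.016,.032),ring(.016,.06)]],
 tray=[box(.11,.11,0,.015)],
 punch=[box(.028,.036,0,.045),box(.018,.036,.045,.101),box(.009,.036,.101,.109)])
def place(P,p):
    Q=P.copy(); Q[:,:2]=P[:,:2]@rot(p[2]).T+p[:2]; Q[:,2]+=p[3] if len(p)>3 else 0; return Q
def sil(c,k,p):
    m=np.zeros((480*1,640),np.uint8)
    for P in PARTS[k]:
        h=cv2.convexHull(proj(c,place(P,p)).astype(np.float32))
        cv2.fillConvexPoly(m,np.round(h*16).astype(np.int32),255,cv2.LINE_AA,4)
    return m/255.
def overlay(im,c,k,p,S,x0,y0,col):
    for P in PARTS[k]:
        h=cv2.convexHull(((proj(c,place(P,p))-[x0,y0]+.5)*S).astype(np.float32))
        cv2.polylines(im,[h.astype(np.int32)],True,col,1)
E
python3 - <<'E'
from h import *
C={n:eyes.camera(n) for n in("top","scene")}
guess=dict(tub=[.493,-.045,0],lid=[.495,.32,0],tray=[.508,-.23,0])
est={}
for k,g in guess.items():
    for cs in (["top"],["scene"],["top","scene"]):
        M=[]
        for n in cs:
            q=proj(C[n],[g[0],g[1],.02])[0]
            ms=sorted(eyes.regions_of(C[n],k),key=lambda m:np.hypot(*(m["xy"]-q)))
            if ms and np.hypot(*(ms[0]["xy"]-q))<25: M.append((C[n],ms[0]["region"].astype(float)))
        if not M: print(k,cs,"none");continue
        f=lambda p:sum(np.abs(sil(c,k,[p[0],p[1],p[2]*10])-m).sum() for c,m in M)
        x=min((minimize(f,[g[0],g[1],a],method="Nelder-Mead",options=dict(initial_simplex=[[g[0],g[1],a],[g[0]+.01,g[1],a],[g[0],g[1]+.01,a],[g[0],g[1],a+.01]])) for a in (-.01,0.01)),key=lambda r:r.fun)
        print(k,cs,np.round(x.x*[1,1,10],4),x.fun,[m.sum() for _,m in M])
        est[k]=x.x*[1,1,10]
c=C["top"];print("punch top xy",[ (m["xy"],m["p"]) for m in eyes.regions_of(c,"punch")])
im=[]
for n,(x0,y0) in dict(top=(260,170),scene=(275,225)).items():
    a=cv2.resize(C[n]["image"][y0:y0+90,x0:x0+85],None,fx=4.5,fy=4.5,interpolation=cv2.INTER_CUBIC)
    overlay(a,C[n],"tub",est["tub"],4.5,x0,y0,(0,255,0)); im.append(a)
save(np.hstack(im),"crop2.png")
E
```

```text
tub ['top'] none
tub ['scene'] [ 0.4918 -0.0417 -0.0491] 1103.9529411764706 [np.float64(2909.0)]
tub ['top', 'scene'] [ 0.4918 -0.0417 -0.0491] 1103.9529411764706 [np.float64(2909.0)]
lid ['top'] [ 0.4936  0.3202 -0.0112] 323.99999999999994 [np.float64(4153.0)]
lid ['scene'] [ 0.486   0.3251 -0.0931] 272.6588235294118 [np.float64(4617.0)]
lid ['top', 'scene'] [0.4904 0.3231 0.1313] 672.2078431372549 [np.float64(4153.0), np.float64(4617.0)]
tray ['top'] [ 0.5163 -0.2335 -0.0553] 135.2901960784314 [np.float64(2238.0)]
tray ['scene'] [ 0.5131 -0.2314 -0.0428] 168.9529411764706 [np.float64(1804.0)]
tray ['top', 'scene'] [ 0.5156 -0.2328 -0.0461] 327.24313725490197 [np.float64(2238.0), np.float64(1804.0)]
punch top xy [([294.3, 201.7], 0.79)]
```

View pics/crop2.png

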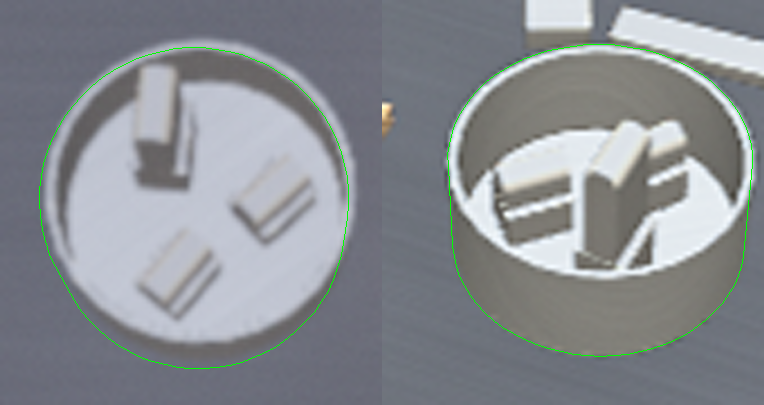

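The crop shows the tall punch's nose face at about (291–299, 184–201) in the top picture, with its wide axis nearly along world x. Both short punches sit below the rim. The top-view rim is about 1.5 px off the network fit, so I refine with image gradients in each camera.

```bash
cat >> h.py <<'E'
def sq(h,z,n=20):
    t=np.linspace(-h,h,n); e=0*t+h; return np.r_[np.c_[t,e],np.c_[t,-e],np.c_[e,t],np.c_[-e,t]]@np.eye(2,3)+[0,0,z]
CUR=dict(tub=[ring(.076,.065),ring(.072,.065)],lid=[ring(.088,.018)],tray=[sq(.055,.015),sq(.05,.015)])
def gfit(c,k,g,yaw=False,span=.012):
    a=cv2.GaussianBlur(c["image"].astype(np.float32),(0,0),1.0)
    G=np.sqrt(sum(cv2.Sobel(a,cv2.CV_32F,*d)**2 for d in((1,0),(0,1))).sum(2))
    def f(p):
        p=[p[0],p[1],p[2]*10 if yaw else 0]+list(g[3:])
        return -sum(cv2.remap(G,proj(c,place(P,p)).astype(np.float32)[None],None,cv2.INTER_LINEAR).mean() for P in CUR[k])
    u=np.arange(-span,span+1e-9,.002); 
    b=min(([g[0]+i,g[1]+j,w] for i in u for j in u for w in (np.arange(-.02,.021,.005)+g[2]/10 if yaw else [0])),key=f)
    x=minimize(f,b,method="Nelder-Mead",options=dict(initial_simplex=[b]+[list(np.array(b)+d) for d in np.eye(3)*.002]))
    return x.x*[1,1,10],x.fun
E
python3 - <<'E'
from h import *
C={n:eyes.camera(n) for n in("top","scene")}
for n,c in C.items():
    for k,g in dict(tub=[.493,-.044,0],lid=[.490,.322,0],tray=[.515,-.232,-.05]).items(): 
        x,f=gfit(c,k,g,k=="tray"); print(n,k,np.round(x,4),round(f))
Q=dict(top=(np.array([[141,65],[178,66],[172,140],[134,139]])/4.5+[259.5,169.5]),
 scene=np.array([[620-382,122],[650-382,125],[612-382,187],[585-382,178]])/4.5+[274.5,224.5])
for n,q in Q.items():
    w=np.array([atz(C[n],p,.107) for p in q]); l=(w[0]+w[1]-w[2]-w[3])/2
    print(n,"punch",w.mean(0),"long axis deg",np.degrees(np.arctan2(l[1],l[0])),np.linalg.norm(l),np.linalg.norm(w[0]-w[1]))
E
```

```text
top tub [ 0.494  -0.0454 -0.0089] -456
top lid [0.4905 0.3198 0.0006] -319
top tray [ 0.5165 -0.2343 -0.0488] -376
scene tub [ 0.4954 -0.0402  0.0078] -626
scene lid [ 0.4881  0.3245 -0.0022] -486
scene tray [ 0.5204 -0.2257 -0.0346] -520
top punch [ 0.52827102 -0.02539097  0.107     ] long axis deg -4.28116742610409 0.03639746545689094 0.017650779457637333
scene punch [ 0.52145658 -0.02239989  0.107     ] long axis deg 176.17066427418163 0.04102779571983965 0.014475752598419746
```

Emit:
play_rows --pt "-0.21 -0.21 0 0 0 0 100" --pt "-0.43 -0.42 0 0 0 0 100" --pt "-0.64 -0.63 0 0 0 0 100" --pt "-0.85 -0.83 0 0 0 0 100" --pt "-0.85 -0.83 0 0 0 0 100" --squeeze 40

```text
time: 2.38
ee_pos: [0.2943, 0.3898, 0.2231]
eef_rot: [0.144, 0.99, 0.0, 0.001]
ft_force: [0.2, -0.0, 0.3]
width: 0.0871
```

Emit:
play_rows --pt "-0.21 -0.21 0 0 0 0 100" --pt "-0.43 -0.42 0 0 0 0 100" --pt "-0.64 -0.63 0 0 0 0 100" --pt "-0.85 -0.83 0 0 0 0 100" --pt "-0.85 -0.83 0 0 0 0 100"

```text
time: 3.0
ee_pos: [0.4101, 0.1834, 0.2229]
eef_rot: [0.144, 0.99, 0.0, 0.0]
ft_force: [-0.4, 0.8, 0.4]
width: 0.0867
```

Emit:
play_rows --pt "-0.21 -0.21 0 0 0 -0.033 100" --pt "-0.43 -0.42 0 0 0 -0.066 100" --pt "-0.64 -0.63 0 0 0 -0.1 100" --pt "-0.85 -0.83 0 0 0 -0.133 100" --pt "-0.85 -0.83 0 0 0 -0.133 100"

```text
time: 3.62
ee_pos: [0.5264, -0.0234, 0.2225]
eef_rot: [0.039, 0.999, -0.001, 0.0]
ft_force: [-0.2, 0.2, 0.4]
width: 0.0869
```

```bash
cat >> h.py <<'E'
def go(x,y,z,yawy=None):
    "print shift/turn in tool units to world target; yawy = wanted world angle (deg) of tool y"
    s=r.read_state(); R=Ro.from_quat(s["eef_rot"]).as_matrix()
    a=np.degrees(np.arctan2(R[1,1],R[0,1])); 
    print("t",round(s["time"],2),"pos",np.round(s["ee_pos"],4),"yaw y",round(a,2),"tilt",np.round(R[:2,2],4),"F",np.round(s["ft_force"],1),"w",round(s["width"],4))
    print("shift",np.round(R.T@(np.array([x,y,z])-s["ee_pos"])/.2,3), "turn z",None if yawy is None else round(-((yawy-a+90)%180-90)/90,4))
E
python3 - <<'E'
from h import *
go(.526,-.024,.072,85.8)
c=eyes.camera("top"); save(c["image"],"t3.png")
C={"top":c,"scene":eyes.camera("scene")}
s=r.read_state()
im=[]
for n in C:
    p=proj(C[n],[s["ee_pos"]])[0]; print(n,p); x0,y0=(p-[42,45]).astype(int)
    a=cv2.resize(C[n]["image"][y0:y0+90,x0:x0+85],None,fx=4.5,fy=4.5,interpolation=cv2.INTER_CUBIC)
    q=((p-[x0,y0]+.5)*4.5).astype(int); cv2.circle(a,tuple(map(int,q)),3,(255,0,0),-1)
    overlay(a,C[n],"punch",[.526,-.024,np.radians(85.8+90-180),.003] if 0 else [.526,-.024,np.radians(85.8),.003],4.5,x0,y0,(0,255,0)); im.append(a)
save(np.hstack(im),"crop3.png")
E
```

```text
t 3.62 pos [ 0.5264 -0.0234  0.2225] yaw y 85.54 tilt [ 0.0005 -0.0019] F [-0.2  0.2  0.4] w 0.0869
shift [ 0.002 -0.002  0.752] turn z -0.0029
top [287.40506799 177.70744827]
scene [328.72132133 221.68243274]
```

View pics/crop3.png

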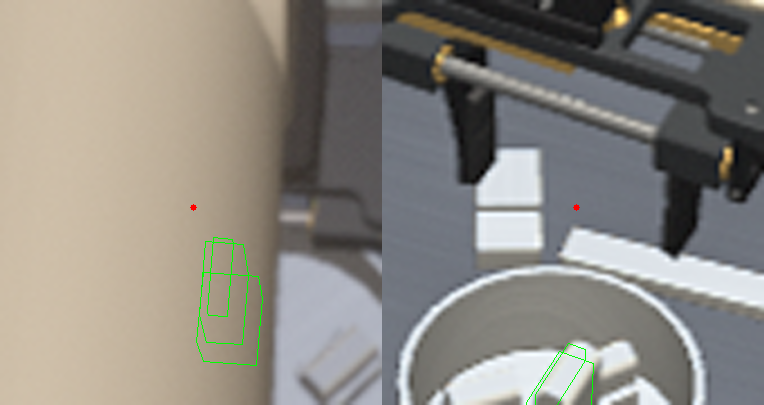

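Emit:
play_rows --pt "0 0 0.25 0 0 0 100" --pt "0 0 0.5 0 0 0 80" --pt "0 0 0.65 0 0 0 70" --pt "0 0 0.75 0 0 0 60" --pt "0 0 0.75 0 0 0 50"

```text
time: 4.35
ee_pos: [0.5239, -0.0181, 0.0713]
eef_rot: [0.036, 0.999, 0.0, -0.001]
ft_force: [0.3, -0.2, 1.0]
width: 0.0548
```

Emit:
play_rows --pt "0 0 0 0 0 0 40" --pt "0 0 0 0 0 0 32" --pt "0 0 0 0 0 0 28"

```text
time: 4.72
ee_pos: [0.5256, -0.0201, 0.0732]
eef_rot: [0.037, 0.999, 0.0, 0.001]
ft_force: [0.7, 0.2, 0.4]
width: 0.028
```

```bash
python3 - <<'E'
from h import *
go(.526,-.024,.072,85.8)
c=eyes.camera("scene");s=r.read_state()
a=cv2.resize(c["image"][215:305,270:390],None,fx=6,fy=6,interpolation=cv2.INTER_CUBIC);save(a,"crop4.png")
E
```

```text
t 4.72 pos [ 0.5256 -0.0201  0.0732] yaw y 85.78 tilt [0.0011 0.0005] F [0.7 0.2 0.4] w 0.028
shift [-0.004 -0.019  0.006] turn z -0.0003
```

View pics/crop4.png

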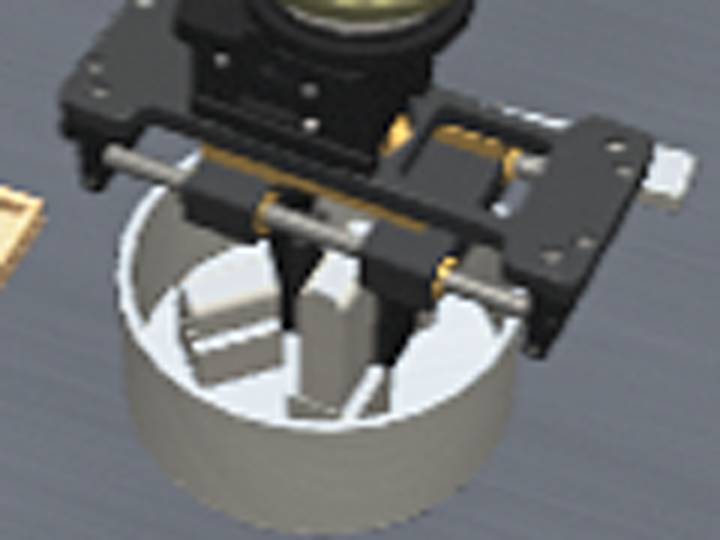

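The crop shows the tall blade between both fingers, with the fingers clear of the rim and the short punches. I close the gripper.

Emit:
play_rows --pt "0 0 0 0 0 0 22" --pt "0 0 0 0 0 0 15" --pt "0 0 0 0 0 0 5" --pt "0 0 0 0 0 0 5"

```text
time: 5.28
ee_pos: [0.5252, -0.0205, 0.0726]
eef_rot: [0.037, 0.999, -0.0, 0.0]
ft_force: [-1.3, -1.9, 2.2]
width: 0.0177
```

Emit:
play_rows --pt "0 0 -0.02 0 0 0 5" --pt "0 0 -0.1 0 0 0 5" --pt "0 0 -0.25 0 0 0 5" --pt "0 0 -0.45 0 0 0 5" --pt "0 0 -0.55 0 0 0 5"

```text
time: 5.9
ee_pos: [0.5258, -0.0204, 0.1854]
eef_rot: [0.037, 0.999, 0.0, 0.001]
ft_force: [0.3, 0.3, -7.7]
width: 0.0174
```

```bash
python3 - <<'E'
from h import *
go(.518,-.230,.17,87.4)
c=eyes.camera("scene");s=r.read_state();t=eyes.camera("top")
a=cv2.resize(c["image"][170:290,260:400],None,fx=4,fy=4,interpolation=cv2.INTER_CUBIC);save(a,"crop5.png")
E
```

```text
t 5.9 pos [ 0.5258 -0.0204  0.1854] yaw y 85.75 tilt [0.0027 0.0008] F [ 0.3  0.3 -7.7] w 0.0174
shift [-0.039 -1.048  0.076] turn z -0.0183
```

View pics/crop5.png

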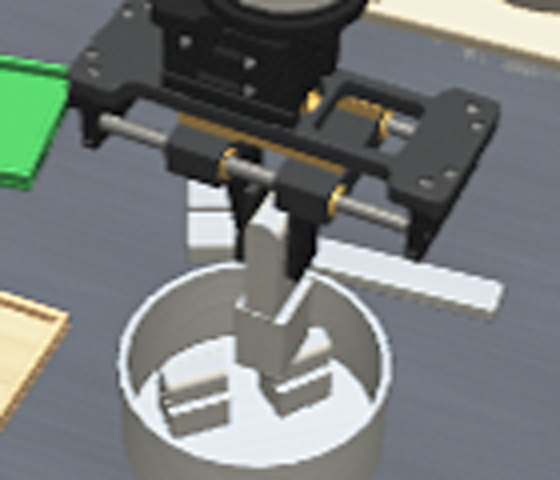

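The punch is held upright and clear of the rim. I carry it to the tray.

Emit:
play_rows --pt "0 -0.15 0 0 0 0 5" --pt "-0.01 -0.4 0 0 0 0 5" --pt "-0.02 -0.65 0 0 0 -0.018 5" --pt "-0.03 -0.88 0 0 0 -0.018 5" --pt "-0.04 -1.0 0 0 0 -0.018 5"

```text
time: 6.62
ee_pos: [0.5169, -0.2232, 0.1817]
eef_rot: [0.024, 1.0, -0.0, -0.001]
ft_force: [1.3, 0.3, -7.0]
width: 0.0178
```

Emit:
play_rows --pt "0 -0.03 0.1 0 0 0 5" --pt "0 -0.05 0.25 0 0 0 5" --pt "0 -0.05 0.38 0 0 0 5" --pt "0 -0.05 0.46 0 0 0 5" --pt "0 -0.05 0.46 0 0 0 5"

```text
time: 7.25
ee_pos: [0.517, -0.2299, 0.0893]
eef_rot: [0.023, 1.0, 0.0, -0.001]
ft_force: [0.8, -0.1, -6.5]
width: 0.0177
```

```bash
python3 - <<'E'
from h import *
go(.518,-.230,.0746,87.4)
c=eyes.camera("scene")
a=cv2.resize(c["image"][190:300,190:330],None,fx=4,fy=4,interpolation=cv2.INTER_CUBIC);save(a,"crop6.png")
E
```

```text
t 7.25 pos [ 0.517  -0.2299  0.0893] yaw y 87.4 tilt [-0.0027  0.0005] F [ 0.8 -0.1 -6.5] w 0.0177
shift [-0.005 -0.     0.074] turn z -0.0
```

View pics/crop6.png

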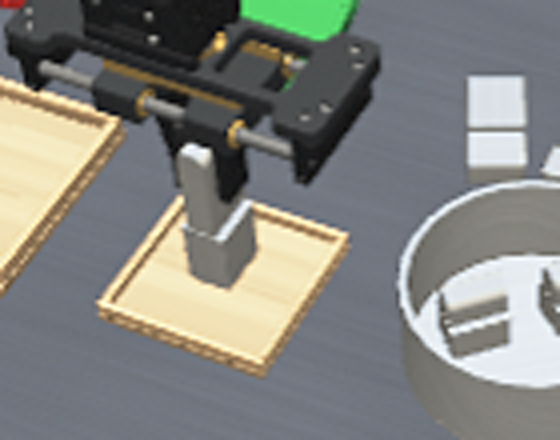

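The punch is upright over the middle of the small tray, with its foot about 15 mm above the floor. I lower it gently.

Emit:
play_rows --pt "0 0 0.03 0 0 0 5" --pt "0 0 0.05 0 0 0 5" --pt "0 0 0.06 0 0 0 5" --pt "0 0 0.065 0 0 0 5" --pt "0 0 0.065 0 0 0 5"

```text
time: 7.92
ee_pos: [0.518, -0.2304, 0.0775]
eef_rot: [0.023, 1.0, 0.0, 0.0]
ft_force: [0.0, 0.8, -7.4]
width: 0.0176
```

Emit:
play_rows --pt "0 0 0.003 0 0 0 5" --pt "0 0 0.006 0 0 0 5" --pt "0 0 0.009 0 0 0 5" --pt "0 0 0.009 0 0 0 5"

```text
time: 8.43
ee_pos: [0.5179, -0.2304, 0.0756]
eef_rot: [0.023, 1.0, 0.0, -0.0]
ft_force: [0.6, -1.0, -6.5]
width: 0.0177
```

Emit:
play_rows --pt "0 0 0.003 0 0 0 5" --pt "0 0 0.006 0 0 0 5" --pt "0 0 0.008 0 0 0 5" --pt "0 0 0.008 0 0 0 5"

```text
time: 8.93
ee_pos: [0.5182, -0.2305, 0.0747]
eef_rot: [0.023, 1.0, 0.0, 0.0]
ft_force: [-3.8, 0.4, 3.0]
width: 0.0177
```

Floor contact is made. I release slowly and retreat.

Emit:
play_rows --pt "0 0 0 0 0 0 24" --pt "0 0 0 0 0 0 30" --pt "0 0 0 0 0 0 40" --pt "0 0 0 0 0 0 50" --pt "0 0 0 0 0 0 50"

```text
time: 9.55
ee_pos: [0.518, -0.2303, 0.0741]
eef_rot: [0.023, 1.0, 0.0, 0.0]
ft_force: [-0.1, -0.1, 0.7]
width: 0.0415
```

Emit:
play_rows --pt "0 0 -0.1 0 0 0 50" --pt "0 0 -0.3 0 0 0 50" --pt "0 0 -0.6 0 0 0 50" --pt "0 0 -0.75 0 0 0 50" --pt "0 0 -0.75 0 0 0 100"

```text
time: 10.18
ee_pos: [0.5191, -0.2312, 0.2279]
eef_rot: [0.023, 1.0, -0.0, 0.003]
ft_force: [-0.6, 0.3, -0.6]
width: 0.0479
```

```bash
python3 - <<'E'
from h import *
go(.489,.322,.2)
c=eyes.camera("scene")
a=cv2.resize(c["image"][190:300,190:330],None,fx=4,fy=4,interpolation=cv2.INTER_CUBIC);save(a,"crop7.png")
E
```

```text
t 10.18 pos [ 0.5191 -0.2312  0.2279] yaw y 87.36 tilt [ 0.0055 -0.0009] F [-0.6  0.3 -0.6] w 0.0479
shift [0.278 2.756 0.136] turn z None
```

View pics/crop7.png

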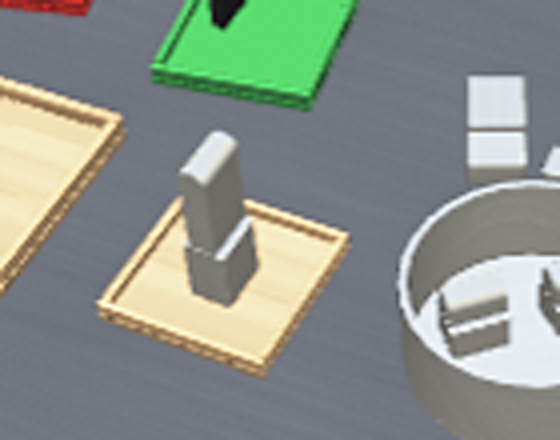

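The punch stands upright in the tray. I go to the lid.

Emit:
play_rows --pt "0.02 0.25 0 0 0 0 100" --pt "0.04 0.5 0 0 0 0 100" --pt "0.07 0.75 0 0 0 0 100" --pt "0.09 0.92 0 0 0 0 100" --pt "0.09 0.92 0 0 0 0 100"

```text
time: 10.85
ee_pos: [0.5078, -0.0428, 0.2235]
eef_rot: [0.02, 1.0, 0.0, -0.001]
ft_force: [-0.3, -0.2, -0.4]
width: 0.0863
```

Emit:
play_rows --pt "0.02 0.25 0 0 0 0 100" --pt "0.04 0.5 0 0 0 0 100" --pt "0.07 0.75 0 0 0 0 100" --pt "0.09 0.92 0 0 0 0 100" --pt "0.09 0.92 0 0 0 0 100"

```text
time: 11.48
ee_pos: [0.4982, 0.1405, 0.2234]
eef_rot: [0.021, 1.0, -0.0, -0.001]
ft_force: [-0.3, -0.7, -0.2]
width: 0.087
```

Emit:
play_rows --pt "0.02 0.25 0 0 0 0 100" --pt "0.04 0.5 0 0 0 0 100" --pt "0.07 0.75 0 0 0 0 100" --pt "0.09 0.92 0.2 0 0 0 100" --pt "0.09 0.92 0.4 0 0 0 100"

```text
time: 12.1
ee_pos: [0.4891, 0.3248, 0.1426]
eef_rot: [0.022, 1.0, -0.0, 0.0]
ft_force: [0.6, -0.6, 0.2]
width: 0.0871
```

```bash
python3 - <<'E'
from h import *
go(.489,.322,.029)
c=eyes.camera("scene"); s=r.read_state()
p=proj(c,[s["ee_pos"],[.489,.322,.06],[.489,.322,.018]]); print(p)
x0,y0=415,240
a=cv2.resize(c["image"][y0:y0+120,x0:x0+130],None,fx=4,fy=4,interpolation=cv2.INTER_CUBIC)
for q in p: cv2.circle(a,tuple(map(int,(q-[x0,y0]+.5)*4)),3,(255,0,0),-1)
overlay(a,c,"lid",[.489,.322,0],4,x0,y0,(0,255,0)); save(a,"crop8.png")
E
```

```text
t 12.1 pos [0.4891 0.3248 0.1426] yaw y 87.52 tilt [ 0.     -0.0001] F [ 0.6 -0.6  0.2] w 0.0871
shift [-0.    -0.014  0.568] turn z None
[[495.36539874 285.86647665]
 [485.48600621 309.10773887]
 [480.38082586 320.34296263]]
```

View pics/crop8.png

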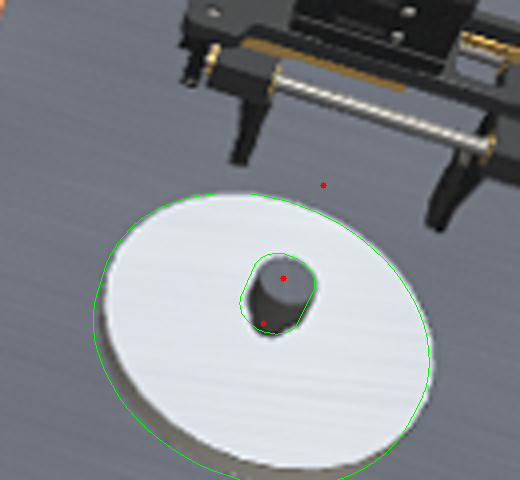

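The overlay matches the lid and knob to about 1 px, with the open fingers centred over the knob at (486,309). I descend and grip.

Emit:
play_rows --pt "0 -0.01 0.25 0 0 0 100" --pt "0 -0.01 0.42 0 0 0 90" --pt "0 -0.01 0.52 0 0 0 75" --pt "0 -0.01 0.565 0 0 0 60" --pt "0 -0.01 0.565 0 0 0 50"

```text
time: 12.78
ee_pos: [0.4897, 0.3205, 0.0315]
eef_rot: [0.023, 1.0, -0.0, 0.0]
ft_force: [0.6, 0.6, -0.8]
width: 0.0562
```

Emit:
play_rows --pt "0 0 0 0 0 0 40" --pt "0 0 0 0 0 0 30" --pt "0 0 0 0 0 0 20" --pt "0 0 0 0 0 0 20" --pt "0 0 0 0 0 0 20"

```text
time: 13.4
ee_pos: [0.4894, 0.3219, 0.0319]
eef_rot: [0.023, 1.0, 0.0, 0.0]
ft_force: [-1.0, 0.4, 5.9]
width: 0.0311
```

Emit:
play_rows --pt "0 0 -0.03 0 0 0 20" --pt "0 0 -0.12 0 0 0 20" --pt "0 0 -0.3 0 0 0 20" --pt "0 0 -0.5 0 0 0 20" --pt "0 0 -0.6 0 0 0 20"

```text
time: 14.02
ee_pos: [0.4898, 0.3218, 0.1545]
eef_rot: [0.023, 1.0, 0.001, 0.001]
ft_force: [0.3, 0.1, -5.5]
width: 0.031
```

```bash
python3 - <<'E'
from h import *
go(.4945,-.043,.15)
s=r.read_state(); p=s["ee_pos"]
for n in("scene","top"):
    c=eyes.camera(n)
    try: print(n,gfit(c,"lid",[p[0],p[1],0,p[2]-.029]), p)
    except Exception as e: print(e)
    if n=="scene":
        q=proj(c,[p])[0]; x0,y0=(q-[80,60]).astype(int)
        a=cv2.resize(c["image"][y0:y0+120,x0:x0+150],None,fx=4,fy=4,interpolation=cv2.INTER_CUBIC)
        overlay(a,c,"lid",[p[0],p[1],0,p[2]-.029],4,x0,y0,(0,255,0)); save(a,"crop9.png")
E
```

```text
t 14.03 pos [0.4898 0.3218 0.1545] yaw y 87.37 tilt [0.0024 0.0021] F [ 0.3  0.1 -5.5] w 0.031
shift [-0.107 -1.821  0.019] turn z None
scene (array([0.49066819, 0.32335645, 0.00670691]), np.float64(-435.7276306152344)) [0.48982342 0.32180613 0.15449976]
top (array([0.49149533, 0.31941891, 0.0070902 ]), np.float64(-275.8606872558594)) [0.48982342 0.32180613 0.15449976]
```

View pics/crop9.png

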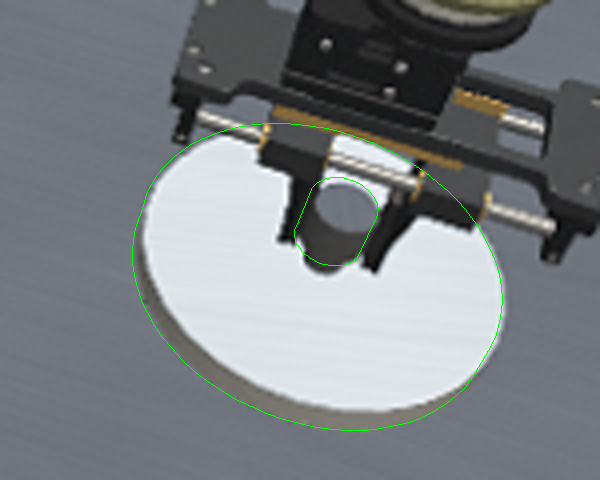

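The lid is held level and matches the overlay, so I carry it over the tub.

Emit:
play_rows --pt "-0.01 -0.12 0 0 0 0 20" --pt "-0.02 -0.32 0 0 0 0 20" --pt "-0.03 -0.54 0 0 0 0 20" --pt "-0.04 -0.76 0 0 0 0 20" --pt "-0.05 -0.91 0 0 0 0 20"

```text
time: 14.75
ee_pos: [0.4898, 0.1356, 0.1501]
eef_rot: [0.024, 1.0, -0.001, -0.001]
ft_force: [0.9, -0.1, -4.1]
width: 0.0311
```

Emit:
play_rows --pt "-0.01 -0.2 0 0 0 0 20" --pt "-0.02 -0.45 0 0 0 0 20" --pt "-0.03 -0.68 0 0 0 0 20" --pt "-0.04 -0.85 0 0 0 0 20" --pt "-0.05 -0.91 0 0 0 0 20"

```text
time: 15.38
ee_pos: [0.4911, -0.0462, 0.1503]
eef_rot: [0.025, 1.0, -0.0, -0.001]
ft_force: [-0.6, 0.8, -4.5]
width: 0.031
```

Emit:
play_rows --pt "0 0 0.03 0 0 0 20" --pt "0 0 0.08 0 0 0 20" --pt "0 0 0.12 0 0 0 20" --pt "0 0 0.12 0 0 0 20"

```text
time: 15.88
ee_pos: [0.4918, -0.0424, 0.1261]
eef_rot: [0.022, 1.0, -0.0, -0.001]
ft_force: [-0.7, 0.6, -4.4]
width: 0.0309
```

```bash
python3 - <<'E'
from h import *
go(.4935,-.0425,.0815,87.4)
s=r.read_state(); p=s["ee_pos"]
c=eyes.camera("scene"); print(gfit(c,"lid",[p[0],p[1],0,p[2]-.0315]))
x0,y0=245,190
a=cv2.resize(c["image"][y0:y0+130,x0:x0+150],None,fx=4,fy=4,interpolation=cv2.INTER_CUBIC)
overlay(a,c,"lid",[p[0],p[1],0,p[2]-.0315],4,x0,y0,(0,255,0));overlay(a,c,"tub",[.4935,-.0425,0],4,x0,y0,(255,0,0)); save(a,"crop10.png")
E
```

```text
t 15.88 pos [ 0.4918 -0.0424  0.1261] yaw y 87.45 tilt [-0.0018 -0.0003] F [-0.7  0.6 -4.4] w 0.0309
shift [-0.009  0.     0.223] turn z 0.0005
(array([ 0.49044375, -0.04116856,  0.01374144]), np.float64(-440.81890869140625))
```

View pics/crop10.png

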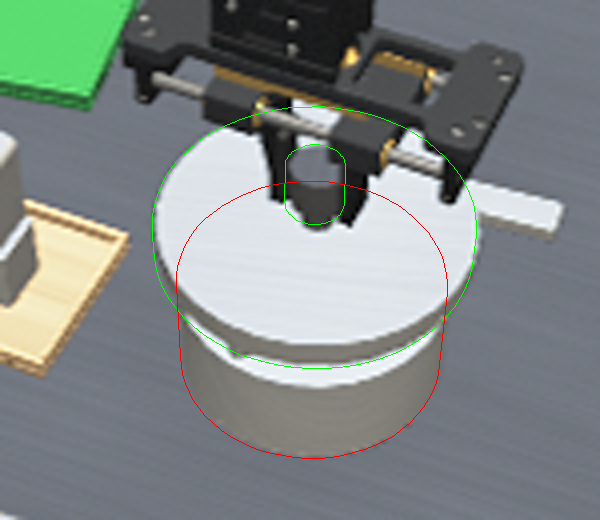

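The lid is level and centred over the tub to within a few mm. I lower it, slowly at the end.

Emit:
play_rows --pt "-0.011 0 0.05 0 0 0 20" --pt "-0.011 0 0.1 0 0 0 20" --pt "-0.011 0 0.13 0 0 0 20" --pt "-0.011 0 0.16 0 0 0 20" --pt "-0.011 0 0.18 0 0 0 20"

```text
time: 16.55
ee_pos: [0.4946, -0.0431, 0.0907]
eef_rot: [0.023, 1.0, 0.0, -0.0]
ft_force: [0.0, -0.3, -4.8]
width: 0.0308
```

Emit:
play_rows --pt "0 0 0.015 0 0 0 20" --pt "0 0 0.025 0 0 0 20" --pt "0 0 0.035 0 0 0 20" --pt "0 0 0.035 0 0 0 20"

```text
time: 17.05
ee_pos: [0.4946, -0.0431, 0.0841]
eef_rot: [0.023, 1.0, 0.0, -0.0]
ft_force: [-0.4, -0.7, -5.0]
width: 0.031
```

Emit:
play_rows --pt "0 0 0.005 0 0 0 20" --pt "0 0 0.01 0 0 0 20" --pt "0 0 0.014 0 0 0 20" --pt "0 0 0.014 0 0 0 20"

```text
time: 17.55
ee_pos: [0.4947, -0.0431, 0.0819]
eef_rot: [0.023, 1.0, 0.0, -0.0]
ft_force: [-4.5, 0.2, 4.7]
width: 0.0313
```

Contact is at the expected height for home. I release and retreat.

Emit:
play_rows --pt "0 0 0 0 0 0 45" --pt "0 0 0 0 0 0 60" --pt "0 0 0 0 0 0 80" --pt "0 0 0 0 0 0 80"

```text
time: 18.05
ee_pos: [0.4948, -0.0431, 0.0813]
eef_rot: [0.023, 1.0, 0.0, 0.0]
ft_force: [-0.4, 0.4, -0.1]
width: 0.0613
```

Emit:
play_rows --pt "0 0 -0.15 0 0 0 80" --pt "0 0 -0.4 0 0 0 80" --pt "0 0 -0.65 0 0 0 80" --pt "0 0 -0.8 0 0 0 80" --pt "0 0 -0.8 0 0 0 80"

```text
time: 18.68
ee_pos: [0.4958, -0.0431, 0.2435]
eef_rot: [0.023, 1.0, 0.001, 0.002]
ft_force: [0.4, -0.6, -0.6]
width: 0.0697
```

Emit:
play_rows --pt "0 0.2 0 0 0 0 80" --pt "0 0.5 0 0 0 0 80" --pt "0 0.8 0 0 0 0 80" --pt "0 1 0 0 0 0 80" --pt "0 1 0 0 0 0 80"

```text
time: 19.3
ee_pos: [0.5027, 0.1601, 0.2396]
eef_rot: [0.02, 1.0, -0.0, -0.001]
ft_force: [-0.3, -0.9, 0.1]
width: 0.0695
```

```bash
python3 - <<'E'
from h import *
go(.5,0,.2)
for n in("top","scene"):
    c=eyes.camera(n)
    for z in (.05,.053,.056): x,f=gfit(c,"lid",[.4945,-.043,0,z]); print(n,z,np.round(x[:2],4),round(f))
x0,y0=190,190
a=cv2.resize(c["image"][y0:y0+130,x0:x0+190],None,fx=4,fy=4,interpolation=cv2.INTER_CUBIC)
overlay(a,c,"lid",[.4945,-.0425,0,.05],4,x0,y0,(0,255,0)); save(a,"crop11.png")
E
```

```text
t 19.3 pos [0.5027 0.1601 0.2396] yaw y 87.71 tilt [-0.0023 -0.0008] F [-0.3 -0.9  0.1] w 0.0695
shift [-0.019 -0.8    0.198] turn z None
top 0.05 [ 0.4958 -0.0456] -293
top 0.053 [ 0.4951 -0.0457] -290
top 0.056 [ 0.4943 -0.0459] -285
scene 0.05 [ 0.4926 -0.0418] -404
scene 0.053 [ 0.4949 -0.0409] -400
scene 0.056 [ 0.4969 -0.0399] -395
```

View pics/crop11.png

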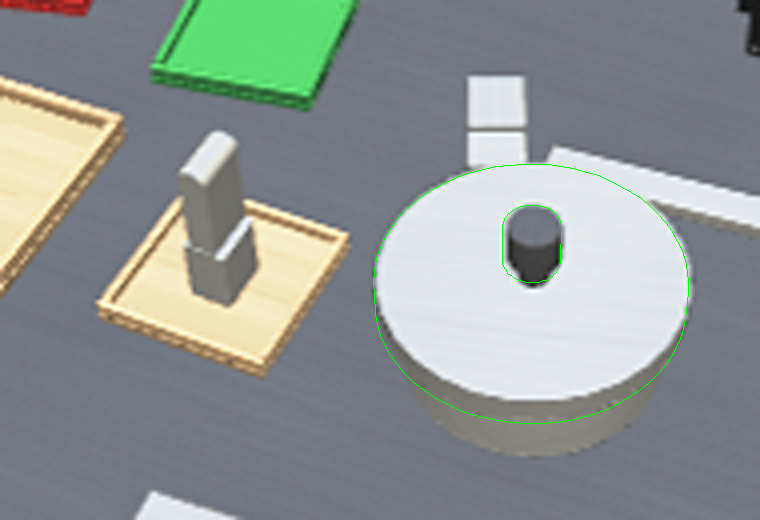

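The lid sits level and home: z = 0.050 fits best in both views. The punch stands in the small tray and the robot is clear, so I hand the job in.

```bash
python3 -c "
from bench import job
print(job.close_job())"
```

```text
the job is handed in; nothing more can be done
None
```

The job is handed in, finished at 19.3 s of the 56 s allowed. I took the tall punch out of the tub and stood it upright in the small wooden tray. I then lifted the large lid by its knob, set it on the tub and let go.

**Last checks**
- **Punch:** the last crop shows it standing upright near the middle of the tray.
- **Lid height:** the lid touched the rim at a TCP height of 0.0819 m, where about 0.0815 m was expected for fully home. In both views, home height (50 mm) matched better than 3 mm or 6 mm higher, though only narrowly. The overlay shows it level.
- **Clearance:** the gripper was open and well clear of everything, and the highest force in any reading was about 8 N.

**Disagreement:** the two cameras differed by about 3–4 mm in y (3 mm in x) on the lid's final position, about what the 2 mm calibration error on each camera allows. The lid has 9 mm of clearance around the rim.

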